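Cull the carrier boats and load the magazine

ROBOT

A 6-joint arm with a two-finger parallel gripper is mounted at the origin on the work surface. World frame = base frame: x ahead of the robot, y to its left, z up, the work surface at z = 0. Lengths are in mm, angles in degrees, forces in N, time in s.
With the tool pointing down it reaches from about 425 to 925 mm from the base axis. Payload 12.5 kg.
Tool frame: the origin (TCP) lies midway between the tips of the shut fingers; the grasp point (between the pads) lies 19 mm behind it; z points along the fingers, y is the line along which they close (so a half turn about z gives the same grasp; the last joint's range is limited). The gripper opens to 85 mm and grips with 20 to 120 N. Pads are 22 mm wide; open, the fingers measure 114 mm over their backs; the gripper's body (76 mm by 85 mm) begins 54 mm behind the grasp point. The pads swing forward as they close: fully open they stand 13 mm farther back than shut.
Start: joints at [-77.154, 28.126, 89.318, -0, 62.55, -6.05], TCP at [202.432, -591.326, 231.327] pointing down, gripper open.
Joint ranges: [-177.58, 177.58], [-47.91, 125.51], [2.72, 160], [-65.01, 245.01], [3.68, 167.84], [-153.87, 153.87]. Speed limits (degrees/s): [127.2, 127.2, 159.86, 180, 180, 180].

INTERFACE

Orientations are given as a 3x3 rotation matrix whose columns are the frame's x, y, z axes.
In Python, from rig import env, vision, nets gives the robot as it stands.
- The arm moves only by the shell command python3 -m creep 'ROWS' [FORCE]. ROWS is JSON, a list of rows, each a list of 3 entries, a list of its own where there are three numbers: the shift along the tool's x, y, z in mm, then the turn about the tool's z in rad, then the opening, from 0 (shut) to 1 (fully open). In form: [[[x, y, z], spin, hand], ...]. A call has 1 to 5 rows; each row is the pose to reach, as a shift and turn from the pose commanded when the call began, along the tool's axes at that moment; what a row does not reach only later rows make up. A row lasts 1/12 s, in which the tool goes at most 41.7 mm and 7.16 degrees, less where a joint would pass 70% of its speed; a pose out of reach is approached as far as the arm can. A call with a gripper value outside its range is refused whole. The fingers move at their own pace and stop on an object; FORCE is the grip in N (left out, the last holds). Time passes only in rows, so rows that repeat a pose let the fingers close. It gives the time, the measured TCP pose, the force, the opening and the grip force at its end, in the units of the state.
- env.observe(): the state, without advancing time (a new reading comes with each control period).
- vision.capture(name): name is "scene" or "top" or "wrist"; returns (picture, depth): 400x640x3 uint8, red, green, blue; 400x640 float32, mm along the optical axis (not along the pixel's ray), 0 where there is no reading.
- vision.camera_params(name): a dict with "fx", "fy", "cx", "cy" (pixels), "D" ([k1, k2, p1, p2, k3] as OpenCV has them; the pictures are not rectified), "rvec" (rotation vector, rad) and "tvec" (3), from world to camera coordinates, as OpenCV has them; the wrist camera has in their place "hand_eye" (4x4, takes a point from camera to tool coordinates, whose origin is the TCP and whose axes are the flange's). Camera axes: x right, y down, z forward; pixel columns grow to the right and rows downward; lengths in mm; the calibration is good to about 2 mm. A picture is of the moment at which its call begins: read the wrist's pose just before it. camera_params takes no time and is no camera call.
- env.close_job(): hands the job in; it is judged then, once.
Trained networks look in the newest picture that a camera, given by its name, has taken for a name from the list of things; names that differ only in an ending like _2 or _b are one class to them, and where a whole thing is asked for, a point or a joint stands for the part that bears it (a point fixed in the world has none). Each returns a list of dicts, best first, with "conf" (0 to 1); they miss things now and then, are a little off and sometimes report something else, mostly with a low value. They report only what shows in the picture. A call takes as long as a camera call. They do not tell look-alikes from the thing itself.
- nets.recognise(thing, camera): "xy" ([column, row] in pixels, amid what is visible of it).
- nets.spot_point(thing, camera): "xy" ([column, row] in pixels: a listed point, or the origin of a listed thing).
The state is a dict: "time": time; "joint_positions": joint angles; "joint_velocities": joint speeds; "joint_efforts": joint torques, N m; "eef_pos": TCP position; "eef_rot": TCP orientation; "wrist_force": force on the tool from outside, world axes, zero at the start; "torque": the same for the moment, N m; "opening": opening from 0.0 (shut) to 1.0 (fully open); "grip_force": force on a finger pad.
Only numpy, scipy, OpenCV 4.12 (cv2) and the standard library are available. Lean on these libraries where they do the work, as an engineer would, in place of code of your own. Each camera call takes 0.05 s, during which the arm holds its last target. There are 200 camera calls.

TASK

Sort the batch of blue carrier boats lying on the green mat: drop every odd one (too short, chipped at a corner, or bent) into the grey reject bin, and slide every sound one along the mat into a lane of its own in the aluminium magazine, fully home against the stop. When all are sorted and loaded, throw the black clamp lever on the magazine all the way over, away from the robot. Leave the other things on the bench where they are.

Things in the scene. Friction and masses are not known exactly. Their poses are not given: they have to be found in the camera images.
- boat1: sound carrier boat: straight blue plastic bar 120 long (its x) x 40 wide (y) x 18 high (z), five dark square pockets along the top, both ends square. Origin: centre of its underside. May be absent.
- boat2: sound carrier boat: straight blue plastic bar 120 long (its x) x 40 wide (y) x 18 high (z), five dark square pockets along the top, both ends square. Origin: centre of its underside. May be absent.
- boat3: sound carrier boat: straight blue plastic bar 120 long (its x) x 40 wide (y) x 18 high (z), five dark square pockets along the top, both ends square. Origin: centre of its underside. May be absent.
- boat4: sound carrier boat: straight blue plastic bar 120 long (its x) x 40 wide (y) x 18 high (z), five dark square pockets along the top, both ends square. Origin: centre of its underside. May be absent.
- boat5: odd boat, too short: like the others (blue, 40 wide, 18 high) but only 90 long (x), three pockets. Origin: centre of its underside. May be absent.
- boat6: odd boat, chipped: 120 (x) x 40 (y) x 18, but at its +x end the +y corner is broken away over 32 (x) x 20 (y); full 40 width from x = -60 to +28, only y = -20 to 0 beyond. Origin: underside, middle of the unbroken outline. May be absent.
- boat7: odd boat, bent in the plane of its top: two straight arms about 60 long, 40 wide, 18 high meeting at the origin (on the underside), one running at +0.2 rad from +x, the other at -0.2 rad from -x, so both ends lean to +y. May be absent.
- magazine: fixed aluminium magazine: four parallel lanes side by side along x, mouths open towards the robot (-x), closed by a dark steel stop plate 36 high at the back (stop face at x = +58). Origin: underside (on the mat), centre of the lanes. No floor: boats slide on the mat. A boat fully home against the stop has its centre at x = -2 and shows 4 at the mouth.
- mouths (a point): middle of the four lane mouths, on the mat, at x = -58 in the magazine's frame. Lane centres at y = -73.5, -24.5, 24.5, 73.5; each lane is 43 wide, 22 high and 116 long inside; walls 6 thick with rounded noses; 8 wide lips (tops 28 high) over both edges leave a 27 slot open above each lane.
- clamp (a joint): clamp lever on the magazine's left (+y) side, 80 long, black: 0 leaning towards the robot (open), 1.0 rad thrown over away from the robot (clamped); stays where it is left
- clamp_tip (a point): the top end of the clamp lever; its pivot is at x = +55, y = +135 in the magazine's frame
- reject_bin: fixed open grey plastic bin 190 (x) x 180 (y) x 50 high, walls 4, left of the magazine. Origin: centre of its underside.
- cup_ring: bystander: black rubber ring 40 across, 14 high, among the boats; origin under its centre
- gauge: bystander: steel gauge block 30 x 30 x 12 among the boats; origin under its centre
- driver: bystander: screwdriver 190 long, beyond the boats
- jar: bystander: closed jar, 56 across, 70 high
- spanner: bystander: spanner 160 long, beyond the magazine
- tape: bystander: yellow tape roll 84 across, 18 high
Things that resemble listed ones, but are neither listed nor needed, are in the scene too. Leave any orange or pink look-alike of the boat2 alone.

How it is judged (in metres and radians):
On the way, in this order (a step that is already met when the one before it is completed fails the run):
1. every sound boat is home in a lane and every odd boat is in the reject bin (x of boat1 in the frame of magazine between -0.006 and 0.004 m and y of boat1 in the frame of magazine between -0.095 and 0.095 m and z of boat1 in the frame of magazine between -0.006 and 0.008 m and angle between the x axis of each of boat1, boat2, boat3, boat4 and the x axis of magazine, either way round below 0.1 rad and linear speed of each of boat1, boat2, boat3, boat4, boat5, boat6, boat7 below 0.02 m/s and x of boat2 in the frame of magazine between -0.006 and 0.004 m and y of boat2 in the frame of magazine between -0.095 and 0.095 m and z of boat2 in the frame of magazine between -0.006 and 0.008 m and x of boat3 in the frame of magazine between -0.006 and 0.004 m and y of boat3 in the frame of magazine between -0.095 and 0.095 m and z of boat3 in the frame of magazine between -0.006 and 0.008 m and x of boat4 in the frame of magazine between -0.006 and 0.004 m and y of boat4 in the frame of magazine between -0.095 and 0.095 m and z of boat4 in the frame of magazine between -0.006 and 0.008 m and x of boat5 in the frame of reject_bin between -0.09 and 0.09 m and y of boat5 in the frame of reject_bin between -0.085 and 0.085 m and z of each of boat5, boat6, boat7 in the frame of reject_bin below 0.06 m and x of boat6 in the frame of reject_bin between -0.09 and 0.09 m and y of boat6 in the frame of reject_bin between -0.085 and 0.085 m and x of boat7 in the frame of reject_bin between -0.09 and 0.09 m and y of boat7 in the frame of reject_bin between -0.085 and 0.085 m and value of joint clamp below 0.5 rad), for 0.2 s.
2. the clamp lever is thrown over (value of joint clamp above 0.85 rad), for 0.2 s.
At the end, for the whole second after the job is handed in: Every sound boat lies flat in a lane of the magazine, within 4 mm of the stop; every odd boat is inside the reject bin; all at rest; the clamp lever is beyond 0.85 rad, thrown only after all the boats were sorted; the bystanders have not been shifted by more than 50 mm (x of boat1 in the frame of magazine between -0.006 and 0.004 m and y of boat1 in the frame of magazine between -0.095 and 0.095 m and z of boat1 in the frame of magazine between -0.006 and 0.008 m and angle between the x axis of each of boat1, boat2, boat3, boat4 and the x axis of magazine, either way round below 0.1 rad and linear speed of each of boat1, boat2, boat3, boat4, boat5, boat6, boat7 below 0.02 m/s and x of boat2 in the frame of magazine between -0.006 and 0.004 m and y of boat2 in the frame of magazine between -0.095 and 0.095 m and z of boat2 in the frame of magazine between -0.006 and 0.008 m and x of boat3 in the frame of magazine between -0.006 and 0.004 m and y of boat3 in the frame of magazine between -0.095 and 0.095 m and z of boat3 in the frame of magazine between -0.006 and 0.008 m and x of boat4 in the frame of magazine between -0.006 and 0.004 m and y of boat4 in the frame of magazine between -0.095 and 0.095 m and z of boat4 in the frame of magazine between -0.006 and 0.008 m and x of boat5 in the frame of reject_bin between -0.09 and 0.09 m and y of boat5 in the frame of reject_bin between -0.085 and 0.085 m and z of each of boat5, boat6, boat7 in the frame of reject_bin below 0.06 m and x of boat6 in the frame of reject_bin between -0.09 and 0.09 m and y of boat6 in the frame of reject_bin between -0.085 and 0.085 m and x of boat7 in the frame of reject_bin between -0.09 and 0.09 m and y of boat7 in the frame of reject_bin between -0.085 and 0.085 m and value of joint clamp above 0.85 rad); the robot touches nothing.
It fails at once if a bystander is shifted by more than 50 mm (distance of any of cup_ring, gauge, driver, jar, spanner, tape from where it was at the start of the episode above 0.05 m).
Of boat1, boat2, boat3, boat4 only 3 to 4 are there at a start; the rules pass over those that are not, and their reading is None.
Of boat5, boat6, boat7 only 2 to 3 are there at a start; the rules pass over those that are not, and their reading is None.
At some moment in a run one of boat1, boat2, boat3, boat4, boat5, boat6, boat7 may be knocked a few centimetres aside while the robot is not near it.
Once in a run the grip may slacken for a moment while it holds something.
It also fails if it takes over 210 s, if anything falls off the work surface, if the arm or the gripper's body presses on something with over 40 N, if the wrist force passes 120 N, or if a joint passes its speed limit or range.

## Working session

There is one attempt and no reset: what is moved stays moved. The work goes in short steps, Python scripts to look and compute and a shell command to move; the robot and the scene stay as the last step left them, time stands still between calls to the robot, and variables do not carry over. Pictures are saved under pics/ and viewed, at most 14 in all, crops included, and the job is handed in when it is done.

```bash
ls; mkdir -p pics
cat > h.py <<'E'
import numpy as np, cv2, json
from rig import env, vision, nets
def cam(name):
    p=vision.camera_params(name); K=np.array([[p['fx'],0,p['cx']],[0,p['fy'],p['cy']],[0,0,1.]]); D=np.array(p['D'],float)
    if 'hand_eye' in p:
        s=env.observe(); T=np.eye(4); T[:3,:3]=np.array(s['eef_rot']); T[:3,3]=s['eef_pos']; M=T@np.array(p['hand_eye'])
        return K,D,M[:3,:3],M[:3,3]
    R=cv2.Rodrigues(np.array(p['rvec'],float))[0]; t=np.array(p['tvec'],float).ravel()
    return K,D,R.T,-R.T@t
def plane(c,px,z):
    K,D,R,o=c
    u=cv2.undistortPoints(np.array(px,float).reshape(-1,1,2),K,D).reshape(-1,2)
    d=np.c_[u,np.ones(len(u))]@R.T
    return o+d*((z-o[2])/d[:,2])[:,None]
def proj(c,P):
    K,D,R,o=c
    return cv2.projectPoints(np.array(P,float).reshape(-1,3),cv2.Rodrigues(R.T)[0],-R.T@o,K,D)[0].reshape(-1,2)
def cloud(c,depth):
    K,D,R,o=c
    v,u=np.mgrid[0:depth.shape[0],0:depth.shape[1]]
    n=cv2.undistortPoints(np.stack([u,v],-1).reshape(-1,1,2).astype(float),K,D).reshape(-1,2)
    return ((np.c_[n,np.ones(len(n))]*depth.reshape(-1,1))@R.T+o).reshape(*depth.shape,3)
def save(img,f,s=1):
    cv2.imwrite(f,cv2.cvtColor(img,cv2.COLOR_RGB2BGR))
E
python3 - <<'E'
from h import *
for n in('top','scene'):
    im,d=vision.capture(n); save(im,f'pics/{n}0.png'); np.savez(f'{n}0.npz',im=im,d=d)
    c=cam(n); print(n,c[3],c[2][:,2], (d>0).mean())
    for t in ['boat1','boat5','boat6','boat7','magazine','reject_bin','clamp_tip','mouths','cup_ring','gauge']:
        for r in nets.spot_point(t,n)[:5]:
            if r['conf']>.25: print(t,np.round(r['xy']),round(r['conf'],2),np.round(plane(c,r['xy'],0)[0][:2]))
print(env.observe())
E
```

```text
pics
top [ 363.31894677    8.05620892 1194.13458379] [ 0.13394885 -0.02355935 -0.99070816] 0.99597265625
boat1 [332. 222.] 0.85 [443. -52.]
boat1 [407. 167.] 0.82 [ 619. -306.]
boat1 [444. 218.] 0.79 [ 448. -416.]
boat1 [378. 221.] 0.78 [ 445. -198.]
boat1 [349. 168.] 0.74 [ 621. -112.]
boat5 [332. 222.] 0.85 [443. -52.]
boat5 [407. 167.] 0.82 [ 619. -306.]
boat5 [444. 218.] 0.79 [ 448. -416.]
boat5 [378. 221.] 0.78 [ 445. -198.]
boat5 [349. 168.] 0.74 [ 621. -112.]
boat6 [332. 222.] 0.85 [443. -52.]
boat6 [407. 167.] 0.82 [ 619. -306.]
boat6 [444. 218.] 0.79 [ 448. -416.]
boat6 [378. 221.] 0.78 [ 445. -198.]
boat6 [349. 168.] 0.74 [ 621. -112.]
boat7 [332. 222.] 0.85 [443. -52.]
boat7 [407. 167.] 0.82 [ 619. -306.]
boat7 [444. 218.] 0.79 [ 448. -416.]
boat7 [378. 221.] 0.78 [ 445. -198.]
boat7 [349. 168.] 0.74 [ 621. -112.]
magazine [281. 185.] 0.74 [570. 111.]
magazine [446. 218.] 0.54 [ 449. -421.]
reject_bin [188. 226.] 0.74 [444. 409.]
clamp_tip [229. 178.] 0.42 [595. 279.]
clamp_tip [319. 119.] 0.31 [789. -17.]
mouths [283. 203.] 0.97 [512. 107.]
cup_ring [378. 224.] 0.72 [ 434
[... 1245 characters left out ...]
404e+00]), 'joint_velocities': array([-0.07442263, -0.03107914, -0.12497034, -0.01762086, -0.03351925,
       -0.0676804 ]), 'joint_efforts': array([-1.16769161e-04, -6.18281436e+01, -2.61847007e+01, -5.86088208e-05,
        3.25545343e-04, -1.94824611e-05]), 'eef_pos': array([ 202.45242533, -591.31354314,  231.3642798 ]), 'eef_rot': array([[ 9.46086509e-01,  3.23914056e-01,  2.99821078e-05],
       [ 3.23914057e-01, -9.46086501e-01, -1.31109166e-04],
       [-1.41024343e-05,  1.33752240e-04, -9.99999991e-01]]), 'wrist_force': array([-0.47920854,  0.10454855, -0.81909695]), 'torque': array([ 3.09766995e-02, -7.54398285e-05,  1.46125128e-02]), 'grip_force': 0.0, 'opening': 0.9997200422105315}
```

Run:
```python
from h import *
a=np.load('top0.npz'); im=a['im']
save(cv2.resize(im[90:290,150:500],None,fx=2.28,fy=2.28,interpolation=cv2.INTER_CUBIC),'pics/t1.png')
for n in('top','scene'):
    a=np.load(n+'0.npz'); im=a['im']; d=a['d']; c=cam(n); P=cloud(c,d)
    hsv=cv2.cvtColor(im,cv2.COLOR_RGB2HSV)
    m=((abs(hsv[...,0].astype(int)-110)<15)&(hsv[...,1]>100)).astype(np.uint8)
    m=cv2.morphologyEx(m,cv2.MORPH_CLOSE,np.ones((5,5)))
    k,l,st,ce=cv2.connectedComponentsWithStats(m)
    for i in range(1,k):
        if st[i,4]<60: continue
        v,u=np.nonzero(l==i); w=plane(c,np.c_[u,v],15)[:,:2]
        r=cv2.minAreaRect(w.astype(np.float32))
        print(n,i,ce[i].round(),st[i,4],np.round(r[0]),np.round(r[1]),round(r[2],1),hsv[l==i].mean(0).round(),'z',np.median(P[l==i][:,2]).round(1))
```

```text
top 11 [409. 165.] 449 [ 630. -304.] [124.  45.] 11.9 [108. 193. 189.] z 21.4
top 12 [345. 164.] 376 [631. -99.] [94. 43.] 1.4 [108. 188. 202.] z 21.4
top 13 [412. 219.] 533 [ 446. -306.] [123.  45.] 9.6 [108. 187. 192.] z 21.4
top 14 [447. 220.] 538 [ 441. -419.] [ 45. 123.] 85.7 [109. 193. 186.] z 21.5
top 15 [378. 222.] 524 [ 441. -198.] [123.  44.] 18.1 [107. 180. 196.] z 21.6
top 16 [626. 283.] 257 [ 224. -974.] [80. 37.] 83.4 [109. 181.  48.] z -136.6
scene 1 [194.   8.] 193 [-355.  505.] [ 51. 174.] 66.8 [108. 174.  71.] z -318.6
scene 4 [50. 90.] 10737 [-513.  -18.] [361. 940.] 42.8 [107. 186.  70.] z -227.7
scene 5 [249. 246.] 819 [ 440. -198.] [124.  47.] 18.2 [108. 197. 166.] z 20.7
scene 6 [335. 253.] 632 [630. -99.] [93. 47.] 1.6 [108. 201. 175.] z 20.7
scene 7 [224. 281.] 872 [ 445. -305.] [125.  44.] 9.7 [104. 178. 166.] z 20.1
scene 8 [192. 318.] 941 [ 441. -419.] [ 42. 125.] 83.7 [104. 178. 170.] z 21.0
scene 9 [285. 320.] 865 [ 629. -303.] [122.  44.] 11.9 [103. 191. 173.] z 21.2
```

View pics/t1.png

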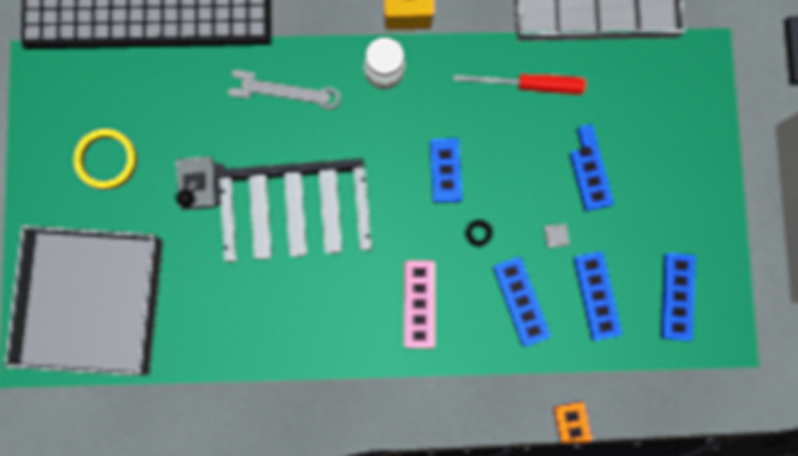

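View pics/scene0.png

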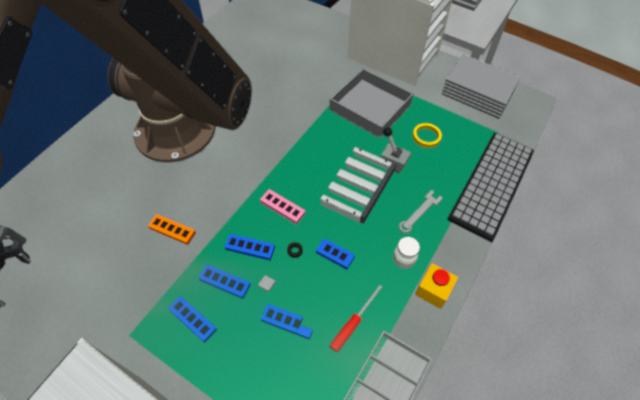

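The top and scene views agree. There are three sound boats near (446,-305), (441,-419) and (441,-198). The short one is at (631,-99) and the chipped one at (630,-304). A pink look-alike sits near (443,-50), with the magazine at about (570,110) and the bin at about (444,409).

```bash
cat > plan.py <<'E'
import sys; from h import *
s=env.observe(); R=np.array(s['eef_rot']); p=np.array(s['eef_pos']); psi=np.degrees(np.arctan2(R[1,0],R[0,0]))
a=[float(v) for v in sys.argv[1:5]]
print('t',round(s['time'],1),'pos',p.round(1),'psi',round(psi,2),'q6',round(s['joint_positions'][5]),'open',round(s['opening'],3))
if a: print('shift',(R.T@(np.array(a[:3])-p)).round(1),'spin',round(np.radians(psi-a[3]),3))
E
cat > boats.py <<'E'
import sys; from h import *
def rects(n,ztop=21,amin=60):
    c=cam(n); im,d=vision.capture(n); P=cloud(c,d)
    hsv=cv2.cvtColor(im,cv2.COLOR_RGB2HSV); z=P[...,2]
    m=((abs(hsv[...,0].astype(int)-108)<15)&(hsv[...,1]>90)).astype(np.uint8)
    m=cv2.morphologyEx(m,cv2.MORPH_CLOSE,np.ones((9,9) if n=='wrist' else (5,5)))
    k,l,st,ce=cv2.connectedComponentsWithStats(m); out=[]
    for i in range(1,k):
        if st[i,4]<amin or not 0<np.median(z[l==i])<120: continue
        v,u=np.nonzero(l==i); zm=np.median(z[l==i])
        w=plane(c,np.c_[u,v],ztop-4 if n!='wrist' else zm)[:,:2]
        r=cv2.minAreaRect(w.astype(np.float32)); (x,y),(a,b),t=r
        if b>a: a,b,t=b,a,t-90
        t=(t+90)%180-90
        edge=st[i,0]==0 or st[i,1]==0 or st[i,0]+st[i,2]==640 or st[i,1]+st[i,3]==400
        out.append((round(x,1),round(y,1),round(a),round(b),round(t,1),round(float(zm),1),'edge' if edge else ''))
    return im,d,c,out
if __name__=='__main__':
    for n in sys.argv[1:]:
        im,d,c,o=rects(n,amin=60 if n!='wrist' else 800)
        for r in o: print(n,*r)
E
python3 plan.py 600 -110 300 0
python3 - <<'E'
from h import *
a=np.load('top0.npz');c=cam('top');P=cloud(c,a['d'])
def zat(x,y):
    u=proj(c,[[x,y,3]])[0].round().astype(int); return P[u[1]-2:u[1]+3,u[0]-2:u[0]+3,2].mean().round(1)
print('mat',zat(540,-200),zat(400,0),zat(450,250),'bin',zat(444,409))
# metal: low-sat bright pixels, height 24..33
hsv=cv2.cvtColor(a['im'],cv2.COLOR_RGB2HSV); m=(P[...,2]>22)&(P[...,2]<34)&(hsv[...,1]<60)&(hsv[...,2]>150)
Q=P[m]; Q=Q[(abs(Q[:,0]-570)<90)&(abs(Q[:,1]-110)<110)]
r=cv2.minAreaRect(Q[:,:2].astype(np.float32)); print('mag lips',r,len(Q))
m=(P[...,2]>40)&(P[...,2]<60); Q=P[m]; Q=Q[(abs(Q[:,0]-444)<130)&(abs(Q[:,1]-409)<130)]
print('bin rim',cv2.minAreaRect(Q[:,:2].astype(np.float32)))
E
```

```text
t 1.1 pos [ 202.5 -591.3  231.4] psi 18.9 q6 -6 open 1.0
shift [ 532.  -326.6  -68.7] spin 0.33
mat 3.4 4.8 3.8 bin 8.1
mag lips ((569.6912841796875, 116.28016662597656), (114.90757751464844, 201.03224182128906), 3.021585464477539) 865
bin rim ((455.90869140625, 402.68048095703125), (181.21115112304688, 189.9383087158203), 84.70587921142578)
```

```bash
python3 -m creep '[[[530,-325,-70],0.33,1],[[530,-325,-70],0.33,1],[[530,-325,-70],0.33,1],[[530,-325,-70],0.33,1],[[530,-325,-70],0.33,1]]' 40 >/dev/null; python3 plan.py 600 -110 300 0
```

```text
t 1.5 pos [ 335.1 -430.3  254.9] psi -0.07 q6 31 open 0.999
shift [ 264.5 -320.6  -45.2] spin -0.001
```

```bash
python3 -m creep '[[[265,-320,-45],0,0.75],[[265,-320,-45],0,0.75],[[265,-320,-45],0,0.75],[[265,-320,-45],0,0.75],[[265,-320,-45],0,0.75]]' >/dev/null; python3 plan.py 600 -110 300 0;  python3 -m creep '[[[145,-165,-25],0,0.75],[[145,-165,-25],0,0.75],[[145,-165,-25],0,0.75],[[145,-165,-25],0,0.75],[[145,-165,-25],0,0.75]]'; python3 -m creep '[[[0,0,0],0,0.75],[[0,0,0],0,0.75]]' ; python3 plan.py 631 -99 5 1; python3 boats.py wrist
python3 - <<'E'
from h import *
im,d=vision.capture('wrist'); save(im,'pics/w1.png')
E
```

```text
t 1.9 pos [ 467.3 -270.6  277.5] psi -0.02 q6 53 open 0.746
shift [ 132.6 -160.6  -22.5] spin -0.0
time: 2.35
eef_pos: [604.1, -115.0, 301.0]
eef_rot: [[1.0, -0.0, 0.0], [-0.0, -1.0, -0.0], [0.0, 0.0, -1.0]]
wrist_force: [0.7, -0.9, 0.4]
opening: 0.749
grip_force: 0.0
time: 2.52
eef_pos: [603.9, -115.2, 300.3]
eef_rot: [[1.0, 0.003, -0.0], [0.003, -1.0, -0.0], [-0.0, 0.0, -1.0]]
wrist_force: [-0.5, -0.1, -0.5]
opening: 0.749
grip_force: 0.0
t 2.5 pos [ 603.9 -115.2  300.3] psi 0.18 q6 73 open 0.749
shift [ 27.2 -16.1 295.3] spin -0.014
wrist 631.1 -300.2 121 45 11.7 20.3 
wrist 631.8 -98.1 90 41 1.4 20.4 
wrist 446.1 -413.3 125 51 -6.4 20.3
```

View pics/w1.png

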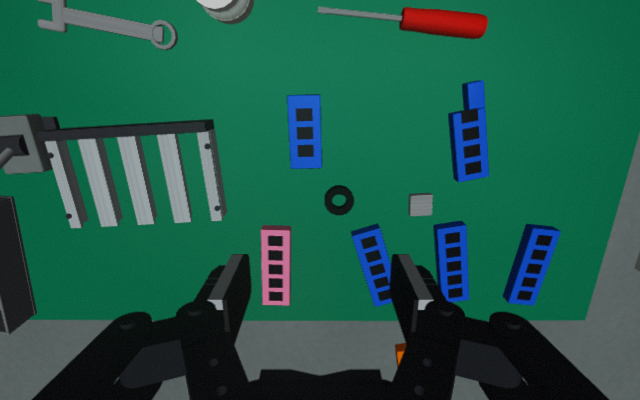

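The wrist view shows the short boat at px (305,132), the chipped one at (470,135) and the three sound boats along row ~265. It also confirms the positions, so I'm picking the short one first.

```bash
python3 -m creep '[[[27.5,-17,40],-0.02,0.75],[[27.5,-17,80],-0.02,0.75],[[27.5,-17,120],-0.02,0.75],[[27.5,-17,160],-0.02,0.75],[[27.5,-17,200],-0.02,0.75]]' >/dev/null; python3 -m creep '[[[0,0,30],0,0.75],[[0,0,60],0,0.75],[[0,0,80],0,0.75],[[0,0,90],0,0.75],[[0,0,93],0,0.75]]' ;python3 -m creep '[[[0,0,2],0,0.2],[[0,0,2],0,0.2],[[0,0,2],0,0.2],[[0,0,2],0,0.2],[[0,0,2],0,0.2]]' 60; python3 plan.py 631 -99 5 1
```

```text
time: 3.45
eef_pos: [629.4, -101.1, 7.4]
eef_rot: [[1.0, 0.018, -0.002], [0.018, -1.0, 0.001], [-0.002, -0.001, -1.0]]
wrist_force: [0.6, 0.5, 1.3]
opening: 0.751
grip_force: 0.0
time: 3.87
eef_pos: [631.1, -100.2, 8.3]
eef_rot: [[1.0, 0.02, 0.002], [0.02, -1.0, -0.001], [0.002, 0.001, -1.0]]
wrist_force: [-1.7, -0.8, 7.0]
opening: 0.447
grip_force: 61.2
t 3.9 pos [ 631.1 -100.2    8.3] psi 1.14 q6 74 open 0.447
shift [-0.1 -1.3  3.3] spin 0.002
```

```bash
python3 -m creep '[[[0,0,-40],0,0.2],[[0,0,-80],0,0.2],[[0,0,-120],0,0.2],[[0,0,-160],0,0.2],[[0,0,-190],0,0.2]]';python3 -m creep '[[[-70,-190,0],0,0.2],[[-70,-190,0],0,0.2],[[-70,-190,0],0,0.2],[[-70,-190,0],0,0.2],[[-70,-190,0],0,0.2]]' >/dev/null; python3 plan.py 456 373 150 -5
python3 - <<'E'
from h import *
im,d=vision.capture('wrist'); c=cam('wrist'); save(im,'pics/w2.png'); np.savez('w2.npz',im=im,d=d,R=c[2],o=c[3])
E
```

```text
time: 4.28
eef_pos: [630.9, -99.9, 201.0]
eef_rot: [[1.0, 0.02, 0.003], [0.02, -1.0, -0.001], [0.003, 0.001, -1.0]]
wrist_force: [0.5, 0.2, -1.0]
opening: 0.447
grip_force: 61.1
t 4.7 pos [555.5  90.7 197.5] psi 1.15 q6 91 open 0.45
shift [ -93.8 -284.3   47.5] spin 0.107
```

View pics/w2.png

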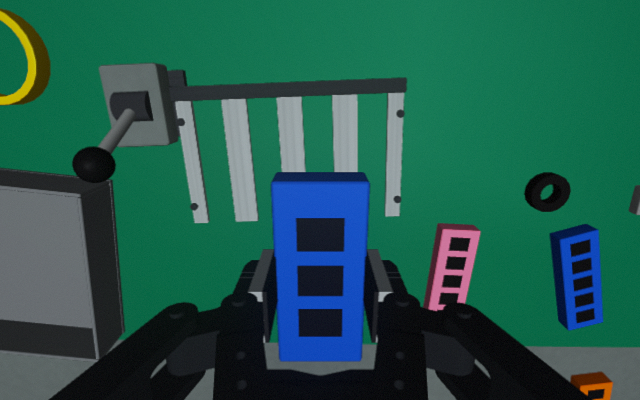

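The short boat is held straight, and the magazine, lever (ball at (95,165)) and bin edge are in view. On to the bin.

```bash
python3 -m creep '[[[-94,-284,0],0.1,0.2],[[-94,-284,0],0.1,0.2],[[-94,-284,0],0.1,0.2],[[-94,-284,0],0.1,0.2],[[-94,-284,0],0.1,0.2]]' >/dev/null; python3 -m creep '[[[-32,-94,0],0,0.2],[[-32,-94,0],0,0.2],[[-32,-94,0],0,0.2],[[-32,-94,0],0,0.2]]'; python3 plan.py 456 373 45 -5
python3 - <<'E'
from h import *
im,d=vision.capture('wrist'); c=cam('wrist'); save(im,'pics/w3.png'); np.savez('w3.npz',im=im,d=d,R=c[2],o=c[3])
P=cloud(c,d)
for lo,hi,cx,cy,g in[(42,60,456,403,130)]:
    m=(P[...,2]>lo)&(P[...,2]<hi); Q=P[m]; Q=Q[(abs(Q[:,0]-cx)<g)&(abs(Q[:,1]-cy)<g)]; print(cv2.minAreaRect(Q[:,:2].astype(np.float32)),len(Q))
E
```

```text
time: 5.5
eef_pos: [461.6, 384.7, 197.1]
eef_rot: [[0.997, -0.076, 0.001], [-0.076, -0.997, 0.001], [0.001, -0.001, -1.0]]
wrist_force: [-0.0, -0.0, -0.7]
opening: 0.45
grip_force: 61.1
t 5.5 pos [461.6 384.7 197.1] psi -4.36 q6 128 open 0.45
shift [ -4.8  12.3 152.1] spin 0.011
((457.76141357421875, 400.61077880859375), (179.66720581054688, 189.3903350830078), 84.82563781738281) 4221
```

```bash
python3 -m creep '[[[-5,12,40],0.01,0.2],[[-5,12,80],0.01,0.2],[[-5,12,120],0.01,0.2],[[-5,12,157],0.01,0.2],[[-5,12,157],0.01,0.2]]'; python3 -m creep '[[[0,0,0],0,0.65],[[0,0,0],0,0.65],[[0,0,0],0,0.65],[[0,0,0],0,0.65]]';python3 -m creep '[[[0,0,-40],0,0.65],[[0,0,-80],0,0.65],[[0,0,-120],0,0.65],[[0,0,-180],0,0.65],[[0,0,-220],0,0.65]]' ; python3 plan.py 520 110 260 0
python3 - <<'E'
from h import *
im,d=vision.capture('wrist'); save(im,'pics/w4.png')
E
```

```text
time: 5.97
eef_pos: [455.0, 366.9, 34.2]
eef_rot: [[0.996, -0.091, -0.008], [-0.091, -0.996, -0.005], [-0.008, 0.006, -1.0]]
wrist_force: [-0.9, -0.4, -1.1]
opening: 0.451
grip_force: 61.1
time: 6.3
eef_pos: [458.2, 370.2, 42.3]
eef_rot: [[0.996, -0.09, 0.003], [-0.09, -0.996, 0.002], [0.003, -0.002, -1.0]]
wrist_force: [0.6, 0.6, -0.7]
opening: 0.647
grip_force: 0.0
time: 6.72
eef_pos: [456.7, 369.5, 247.1]
eef_rot: [[0.996, -0.09, 0.002], [-0.09, -0.996, 0.001], [0.002, -0.001, -1.0]]
wrist_force: [0.6, 0.2, 0.4]
opening: 0.648
grip_force: 0.0
t 6.7 pos [456.7 369.5 247.1] psi -5.16 q6 128 open 0.648
shift [ 86.4 252.8 -13.1] spin -0.09
```

View pics/w4.png

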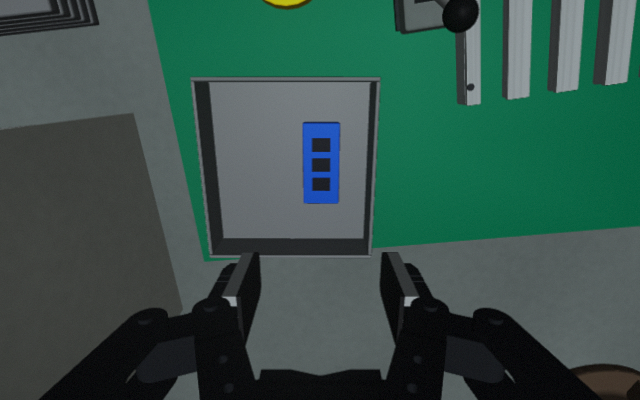

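The short boat lies flat in the bin (320,163). Next I'll measure the magazine on the way back.

```bash
python3 -m creep '[[[70,250,-10],-0.09,0.75],[[70,250,-10],-0.09,0.75],[[70,250,-10],-0.09,0.75],[[70,250,-10],-0.09,0.75],[[70,250,-10],-0.09,0.75]]' >/dev/null;python3 -m creep '[[[15,52,-3],0,0.75],[[15,52,-3],0,0.75],[[15,52,-3],0,0.75],[[15,52,-3],0,0.75],[[15,52,-3],0,0.75]]' >/dev/null
python3 - <<'E'
from h import *
im,d=vision.capture('wrist'); c=cam('wrist'); np.savez('w5.npz',im=im,d=d,R=c[2],o=c[3]); P=cloud(c,d)
hsv=cv2.cvtColor(im,cv2.COLOR_RGB2HSV)
near=(abs(P[...,0]-572)<75)&(abs(P[...,1]-113)<112)
m=near&(P[...,2]>26)&(P[...,2]<36)&(hsv[...,2]>120)&(hsv[...,1]<70)
vis=im.copy(); vis[m]=[255,0,0]; save(vis,'pics/w5.png')
k,l,st,ce=cv2.connectedComponentsWithStats(m.astype(np.uint8))
for i in range(1,k):
    if st[i,4]<150: continue
    v,u=np.nonzero(l==i); w=plane(c,np.c_[u,v],31)[:,:2]; print(st[i],cv2.minAreaRect(w.astype(np.float32)),np.median(P[l==i][:,2]))
w=plane(c,np.argwhere(m)[:,::-1],31)[:,:2]; print(cv2.minAreaRect(w.astype(np.float32)))
for s in('magazine','mouths','clamp_tip'):
    r=nets.spot_point(s,'wrist'); 
    if r: print(s,r[0],plane(c,r[0]['xy'],3)[0])
E
python3 plan.py 630 -302 150 12
```

```text
[ 400   43   16  115 1411] ((576.3876953125, 22.882545471191406), (114.65348052978516, 13.531547546386719), 3.235233783721924) 30.168342418073394
[ 353   45   22  115 2341] ((574.0419921875, 67.99964904785156), (115.17617797851562, 21.373165130615234), 2.817833185195923) 30.26433801590565
[ 304   48   27  115 2310] ((571.2200927734375, 116.4610595703125), (115.1809310913086, 21.514360427856445), 3.288118600845337) 30.176653102035118
[ 256   51   31  114 2298] ((568.435302734375, 164.5029296875), (115.10838317871094, 21.547544479370117), 3.389880657196045) 30.172604613857885
[ 215   54   28  113 1341] ((565.9642333984375, 209.31582641601562), (114.89729309082031, 13.39745044708252), 3.437678337097168) 30.159925661942907
((571.2532348632812, 116.1253662109375), (115.2520980834961, 200.32693481445312), 3.3008368015289307)
magazine {'xy': [317.1, 103.8], 'conf': 0.85} [573.89586769 116.8747674    3.        ]
mouths {'xy': [322.6, 156.9], 'conf': 0.81} [513.66351954 110.52322893   3.        ]
clamp_tip {'xy': [153.0, 101.1], 'conf': 0.55} [576.93762585 300.86494231   3.        ]
t 7.8 pos [509.7 114.2 254.2] psi 0.09 q6 95 open 0.749
shift [119.7 416.4 104.2] spin -0.208
```

View pics/w5.png

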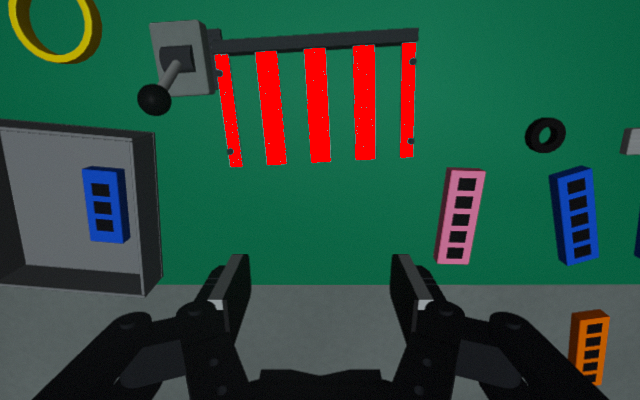

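The magazine fits at (571.2,116.3) with yaw 3.3° and lip tops at 30 to 31, and all five walls are outlined. Now the chipped boat.

```bash
python3 -m creep '[[[119,208,20],-0.2,0.75],[[119,208,20],-0.2,0.75],[[119,208,20],-0.2,0.75],[[119,208,20],-0.2,0.75],[[119,208,20],-0.2,0.75]]' >/dev/null; python3 plan.py 625 -303 150 12; python3 -m creep '[[[-40,210,85],0,0.75],[[-40,210,85],0,0.75],[[-40,210,85],0,0.75],[[-40,210,85],0,0.75],[[-40,210,85],0,0.75]]' >/dev/null; python3 boats.py wrist; python3 plan.py 625 -303 5 12
```

```text
t 8.2 pos [612.5 -65.8 236.9] psi 11.53 q6 66 open 0.75
shift [-35.2 234.9  86.9] spin -0.008
wrist 631.9 -302.2 119 41 11.7 20.5 
t 8.7 pos [ 613.  -265.5  155.9] psi 11.32 q6 50 open 0.749
shift [  4.8  39.2 150.8] spin -0.012
```

```bash
python3 -m creep '[[[7,38,30],-0.01,0.75],[[7,38,60],-0.01,0.75],[[7,38,100],-0.01,0.75],[[7,38,130],-0.01,0.75],[[7,38,145],-0.01,0.75]]'>/dev/null;python3 -m creep '[[[0,0,5],0,0.75],[[0,0,5],0,0.2],[[0,0,5],0,0.2],[[0,0,5],0,0.2],[[0,0,5],0,0.2]]'; python3 -m creep '[[[0,0,-40],0,0.2],[[0,0,-80],0,0.2],[[0,0,-120],0,0.2],[[0,0,-160],0,0.2],[[0,0,-190],0,0.2]]';  python3 plan.py 550 200 195 -5; python3 boats.py top
```

```text
time: 9.52
eef_pos: [629.3, -294.5, 12.4]
eef_rot: [[0.978, 0.209, 0.003], [0.209, -0.978, -0.002], [0.002, 0.002, -1.0]]
wrist_force: [0.4, 1.1, 5.4]
opening: 0.442
grip_force: 60.8
time: 9.93
eef_pos: [628.8, -294.3, 205.3]
eef_rot: [[0.978, 0.208, 0.004], [0.208, -0.978, -0.002], [0.003, 0.003, -1.0]]
wrist_force: [0.5, 0.5, -1.3]
opening: 0.449
grip_force: 61.1
t 9.9 pos [ 628.8 -294.3  205.3] psi 12.03 q6 47 open 0.449
shift [  26.  -499.9    8.8] spin 0.297
top 457.6 369.0 91 45 -5.2 25.3
```

```bash
python3 -m creep '[[[26,-400,0],0.29,0.2],[[26,-400,0],0.29,0.2],[[26,-400,0],0.29,0.2],[[26,-400,0],0.29,0.2],[[26,-400,0],0.29,0.2]]'>/dev/null; python3 -m creep '[[[20,-206,0],0,0.2],[[20,-206,0],0,0.2],[[20,-206,0],0,0.2],[[20,-206,0],0,0.2],[[20,-206,0],0,0.2]]'>/dev/null; python3 -m creep '[[[0,0,0],0,0.2]]'; python3 plan.py 457 436 195 -5; python3 boats.py top
```

```text
time: 10.9
eef_pos: [635.1, 122.0, 201.0]
eef_rot: [[0.997, -0.075, 0.002], [-0.075, -0.997, 0.001], [0.002, -0.002, -1.0]]
wrist_force: [-0.5, -0.2, -1.6]
opening: 0.447
grip_force: 61.1
t 10.9 pos [635.1 122.  201. ] psi -4.32 q6 99 open 0.447
shift [-201.2 -299.7    6. ] spin 0.012
top 445.7 -305.4 123 45 9.6 21.6 
top 441.5 -419.4 124 46 -6.4 21.4 
top 440.4 -198.1 123 45 18.1 21.8 
top 457.6 369.2 91 45 -5.5 25.6
```

```bash
python3 -m creep '[[[-116,-174,0],0.01,0.2],[[-116,-174,0],0.01,0.2],[[-116,-174,0],0.01,0.2],[[-116,-174,0],0.01,0.2],[[-116,-174,0],0.01,0.2]]'>/dev/null; python3 -m creep '[[[-85,-126,0],0,0.2],[[-85,-126,0],0,0.2],[[-85,-126,0],0,0.2],[[-85,-126,0],0,0.2],[[-85,-126,0],0,0.2]]'>/dev/null; python3 -m creep '[[[0,0,0],0,0.2],[[0,0,0],0,0.2]]'; python3 plan.py 457 436 45 -5
```

```text
time: 11.95
eef_pos: [460.6, 429.9, 200.5]
eef_rot: [[0.996, -0.09, 0.001], [-0.09, -0.996, -0.0], [0.001, 0.0, -1.0]]
wrist_force: [0.3, -1.7, -0.8]
opening: 0.447
grip_force: 61.1
t 11.9 pos [460.6 429.9 200.5] psi -5.19 q6 132 open 0.447
shift [ -4.2  -5.7 155.5] spin -0.003
```

```bash
python3 -m creep '[[[-4,-3,40],0,0.2],[[-4,-3,80],0,0.2],[[-4,-3,120],0,0.2],[[-4,-3,157],0,0.2],[[-4,-3,157],0,0.2]]'; python3 -m creep '[[[-4,0,0],0,0.65],[[-4,0,0],0,0.65],[[-4,0,0],0,0.65],[[-4,0,0],0,0.65]]'>/dev/null;python3 -m creep '[[[0,0,-40],0,0.65],[[0,0,-80],0,0.65],[[0,0,-120],0,0.65],[[0,0,-180],0,0.65],[[0,0,-220],0,0.65]]'; python3 boats.py wrist;  python3 plan.py 560 30 250 18
```

```text
time: 12.37
eef_pos: [455.0, 430.5, 36.9]
eef_rot: [[0.996, -0.092, -0.008], [-0.092, -0.996, -0.006], [-0.007, 0.007, -1.0]]
wrist_force: [-1.2, -1.2, -1.6]
opening: 0.445
grip_force: 61.1
time: 13.12
eef_pos: [452.1, 434.3, 250.4]
eef_rot: [[0.996, -0.09, 0.002], [-0.09, -0.996, 0.001], [0.002, -0.002, -1.0]]
wrist_force: [-0.0, 0.4, -1.6]
opening: 0.652
grip_force: 0.0
wrist 454.5 436.6 120 40 -0.5 24.4 
wrist 458.9 369.1 89 42 -5.2 24.4 
t 13.2 pos [454.  435.9 259.2] psi -5.15 q6 133 open 0.653
shift [141.9 394.8   6.9] spin -0.404
```

Both odd boats are in the bin. Now the sound boats, starting with the one at (440,-198).

```bash
python3 -m creep '[[[142,200,0],-0.4,0.75],[[142,200,0],-0.4,0.75],[[142,200,0],-0.4,0.75],[[142,200,0],-0.4,0.75],[[142,200,0],-0.4,0.75]]'>/dev/null;python3 -m creep '[[[0,208,0],0,0.75],[[0,208,0],0,0.75],[[0,208,0],0,0.75],[[0,208,0],0,0.75],[[0,208,0],0,0.75]]'>/dev/null; python3 -m creep '[[[0,0,0],0,0.75]]'>/dev/null;python3 plan.py 425 -165 250 18
```

```text
t 14.1 pos [619.4  55.5 247.7] psi 17.47 q6 72 open 0.753
shift [-251.6  152.    -2.5] spin -0.009
```

```bash
python3 -m creep '[[[-170,105,0],-0.01,0.75],[[-170,105,0],-0.01,0.75],[[-170,105,0],-0.01,0.75],[[-170,105,0],-0.01,0.75],[[-170,105,0],-0.01,0.75]]'>/dev/null;python3 -m creep '[[[-80,47,0],0,0.75],[[-80,47,0],0,0.75],[[-80,47,0],0,0.75],[[-80,47,0],0,0.75],[[-80,47,0],0,0.75]]'>/dev/null; python3 -m creep '[[[0,0,0],0,0.75]]'>/dev/null;python3 plan.py 426 -203 8 18.1; python3 boats.py wrist top
```

```text
t 15.0 pos [ 427.3 -159.3  247. ] psi 18.35 q6 43 open 0.752
shift [-15.2  40.8 239.1] spin 0.004
wrist 442.3 -197.1 119 41 18.2 20.5 
wrist 447.3 -302.1 121 45 9.7 20.4 
wrist 443.6 -413.0 120 51 -6.3 20.3 
top 441.3 -420.0 123 45 -6.0 21.8 
top 453.2 437.5 120 45 -0.7 25.6 
top 457.6 369.2 91 45 -5.5 25.7
```

```bash
python3 -m creep '[[[-14,41,40],0,0.75],[[-14,41,80],0,0.75],[[-14,41,120],0,0.75],[[-14,41,160],0,0.75],[[-14,41,195],0,0.75]]'>/dev/null;python3 -m creep '[[[0,0,25],0,0.75],[[0,0,40],0,0.75],[[0,0,42],0,0.75],[[0,0,42],0,0.75]]';python3 -m creep '[[[0,0,0],0,0.2],[[0,0,0],0,0.2],[[0,0,0],0,0.2],[[0,0,0],0,0.2],[[0,0,0],0,0.2]]'; python3 -m creep '[[[0,0,-40],0,0.2],[[0,0,-80],0,0.2],[[0,0,-120],0,0.2],[[0,0,-120],0,0.2]]';  python3 plan.py 424 181 120 3.3
```

```text
time: 15.85
eef_pos: [426.4, -202.4, 10.1]
eef_rot: [[0.949, 0.316, -0.002], [0.316, -0.949, 0.001], [-0.001, -0.001, -1.0]]
wrist_force: [-0.7, 0.4, 0.6]
opening: 0.751
grip_force: 0.0
time: 16.27
eef_pos: [426.9, -203.3, 12.3]
eef_rot: [[0.949, 0.315, 0.002], [0.315, -0.949, -0.001], [0.002, 0.002, -1.0]]
wrist_force: [0.4, 3.7, 5.5]
opening: 0.441
grip_force: 60.1
time: 16.6
eef_pos: [428.3, -204.4, 137.9]
eef_rot: [[0.949, 0.315, 0.009], [0.315, -0.949, -0.006], [0.007, 0.009, -1.0]]
wrist_force: [0.7, -1.4, -0.7]
opening: 0.446
grip_force: 61.4
t 16.6 pos [ 428.3 -204.4  137.9] psi 18.34 q6 38 open 0.446
shift [ 117.1 -367.3   15.5] spin 0.263
```

```bash
python3 -m creep '[[[142,-168,0],0.263,0.2],[[142,-168,0],0.263,0.2],[[142,-168,0],0.263,0.2],[[142,-168,0],0.263,0.2],[[142,-168,0],0.263,0.2]]'>/dev/null;python3 -m creep '[[[-10,-80,0],0,0.2],[[-10,-80,0],0,0.2],[[-10,-80,0],0,0.2],[[-10,-80,0],0,0.2]]'>/dev/null; python3 plan.py 424 181 120 3.3
```

```text
t 17.4 pos [484.6  60.3 131.6] psi 3.48 q6 86 open 0.442
shift [ -53.1 -124.1   11.5] spin 0.003
```

```bash
python3 -m creep '[[[-55,-122,10],0,0.2],[[-55,-122,10],0,0.2],[[-55,-122,10],0,0.2],[[-55,-122,10],0,0.2],[[-55,-122,10],0,0.2]]'>/dev/null;python3 -m creep '[[[0,0,40],0,0.2],[[0,0,70],0,0.2],[[0,0,70],0,0.2],[[0,0,70],0,0.2]]'; python3 plan.py 424 181 14 3.3
cat > hold.py <<'E'
from h import *; import sys
from boats import rects
im,d,c,o=rects('wrist',amin=600)
for r in o: print(*r)
P=cloud(c,d); hsv=cv2.cvtColor(im,cv2.COLOR_RGB2HSV)
near=(abs(P[...,0]-572)<75)&(abs(P[...,1]-113)<112)
m=near&(P[...,2]>26)&(P[...,2]<36)&(hsv[...,2]>120)&(hsv[...,1]<70)
k,l,st,ce=cv2.connectedComponentsWithStats(m.astype(np.uint8))
for i in range(1,k):
    if st[i,4]<150: continue
    v,u=np.nonzero(l==i); w=plane(c,np.c_[u,v],31)[:,:2]; r=cv2.minAreaRect(w.astype(np.float32)); print('wall',np.round(r[0],1),np.round(r[1],1),round(r[2],1))
save(im,sys.argv[1])
E
python3 hold.py pics/w6.png
```

```text
time: 18.1
eef_pos: [423.5, 175.8, 50.5]
eef_rot: [[0.998, 0.055, -0.002], [0.055, -0.998, -0.001], [-0.002, 0.001, -1.0]]
wrist_force: [0.6, 0.4, -1.4]
opening: 0.444
grip_force: 61.4
t 18.1 pos [423.5 175.8  50.5] psi 3.15 q6 101 open 0.444
shift [ 0.9 -5.2 36.5] spin -0.003
446.5 176.1 204 110 -86.9 94.3 edge
wall [523.2 207. ] [29.9 13.6] 3.4
wall [525.6 162.5] [29.9 21.6] 3.2
wall [528.4 113.9] [29.9 21.5] 3.3
wall [531.4  65.3] [30.1 21.6] 3.4
```

View pics/w6.png

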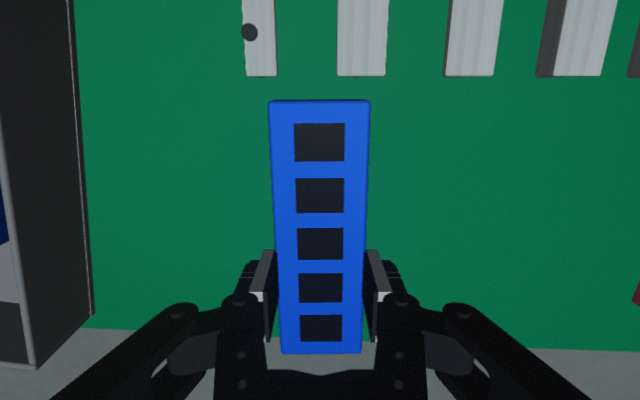

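```bash
cat > tilt.py <<'E'
from h import *
c=cam('wrist'); im,d=vision.capture('wrist'); P=cloud(c,d); s=env.observe(); p=np.array(s['eef_pos'])
hsv=cv2.cvtColor(im,cv2.COLOR_RGB2HSV)
m=(abs(hsv[...,0].astype(int)-108)<15)&(hsv[...,1]>90)&(np.linalg.norm(P-p,axis=2)<110)&(abs(P[...,1]-p[1])<35)
m=cv2.morphologyEx(m.astype(np.uint8),cv2.MORPH_CLOSE,np.ones((15,15)))>0
m=cv2.erode(m.astype(np.uint8),np.ones((3,3)))>0
Q=P[m]; r=cv2.minAreaRect(Q[:,:2].astype(np.float32)); print('TCP',p.round(1),'boat rect',r)
A=np.c_[Q[:,:2]-p[:2],np.ones(len(Q))]; k=np.linalg.lstsq(A,Q[:,2]-p[2],rcond=None)[0]; print('slope dz/dx,dz/dy',k[:2].round(3),'top at TCP rel',k[2].round(1))
x,y=Q[:,0],Q[:,1]
for t in(0.15,.5,.85):
    x0=x.min()+t*(x.max()-x.min()); b=abs(x-x0)<4; print('x',x0.round(1),'ymid',((y[b].min()+y[b].max())/2).round(1),'w',(y[b].max()-y[b].min()).round(1))
print('x range',x.min(),x.max())
E
python3 tilt.py
```

```text
TCP [424.3 176.4  52.1] boat rect ((425.00042724609375, 176.2802276611328), (159.42572021484375, 69.26278686523438), 2.432094097137451)
slope dz/dx,dz/dy [-0.048  0.004] top at TCP rel 30.7
x 368.6 ymid 172.1 w 57.2
x 424.6 ymid 175.5 w 41.6
x 480.6 ymid 179.0 w 39.5
x range 344.5877934461493 504.6307632951856
```

```bash
sed -i "s/^m=cv2.morphologyEx.*$//; s/&(abs(P\[...,1\]-p\[1\])<35)/\&(abs(P[...,1]-p[1])<28)\&(abs(P[...,2]-p[2]-9)<15)/" tilt.py; python3 tilt.py
```

```text
TCP [424.3 176.7  52.4] boat rect ((440.3704528808594, 180.63609313964844), (119.93578338623047, 47.9294319152832), 4.137896537780762)
slope dz/dx,dz/dy [-0.006  0.   ] top at TCP rel 8.1
x 397.9 ymid 174.2 w 38.5
x 440.6 ymid 176.1 w 39.6
x 483.2 ymid 179.4 w 38.9
x range 379.66586177826173 501.46947782715665
```

```bash
python3 -m creep '[[[0,-4.6,20],0,0.2],[[0,-4.6,38],0,0.2],[[0,-4.6,38],0,0.2],[[0,-4.6,38],0,0.2]]'; python3 tilt.py; python3 hold.py pics/w7.png
```

```text
time: 18.58
eef_pos: [423.2, 181.6, 13.7]
eef_rot: [[0.998, 0.057, 0.0], [0.057, -0.998, -0.0], [0.0, 0.0, -1.0]]
wrist_force: [1.1, 0.4, -0.6]
opening: 0.442
grip_force: 65.4
TCP [423.4 181.7  14. ] boat rect ((440.285888671875, 181.86111450195312), (119.46255493164062, 39.7284049987793), 3.175954818725586)
slope dz/dx,dz/dy [-0.001  0.003] top at TCP rel 9.2
x 398.2 ymid 179.3 w 38.2
x 440.4 ymid 181.4 w 39.3
x 482.7 ymid 184.2 w 38.9
x range 380.05095436591114 500.7811055815182
445.8 182.2 205 111 -86.8 56.9 edge
wall [519.2 206.8] [22.2 13.6] 3.2
wall [521.8 162.4] [22.2 21.5] 3.3
wall [524.6 113.8] [22.6 21.6] 3.1
```

Boat and lane axis agree to about 0.2 mm in the same picture, so I'm inserting.

```bash
python3 -m creep '[[[8,-0.2,0],0,0.2],[[16,-0.2,0],0,0.2],[[22,-0.2,0],0,0.2],[[22,-0.2,0],0,0.2]]'; python3 -m creep '[[[6,0,0],0,0.2],[[12,0,0],0,0.2],[[18,0,0],0,0.2],[[23,0,0],0,0.2],[[23,0,0],0,0.2]]';python3 -m creep '[[[6,0,0],0,0.2],[[12,0,0],0,0.2],[[18,0,0],0,0.2],[[22,0,0],0,0.2],[[22,0,0],0,0.2]]'
```

```text
time: 19.02
eef_pos: [446.8, 183.3, 13.2]
eef_rot: [[0.998, 0.056, 0.002], [0.056, -0.998, 0.0], [0.002, -0.0, -1.0]]
wrist_force: [-0.2, 0.0, -1.6]
opening: 0.444
grip_force: 65.4
time: 19.43
eef_pos: [469.0, 184.6, 12.8]
eef_rot: [[0.998, 0.057, 0.001], [0.057, -0.998, 0.0], [0.001, -0.0, -1.0]]
wrist_force: [-0.8, -1.1, -1.6]
opening: 0.442
grip_force: 65.4
time: 19.85
eef_pos: [490.7, 185.8, 12.8]
eef_rot: [[0.998, 0.056, 0.001], [0.056, -0.998, 0.0], [0.001, -0.0, -1.0]]
wrist_force: [-0.4, 0.2, -1.1]
opening: 0.447
grip_force: 65.4
```

```bash
python3 -m creep '[[[0,0,0],0,0.65],[[0,0,0],0,0.65],[[0,0,0],0,0.65],[[0,0,0],0,0.65]]'; python3 -m creep '[[[0,0,-30],0,0.4],[[-5,0,-45],0,0],[[-45,0,-45],0,0],[[-66,0,-45],0,0],[[-66,0,-45],0,0]]'; python3 -m creep '[[[0,0,15],0,0],[[0,0,45],0,0],[[0,0,45],0,0],[[0,0,45],0,0]]'
```

```text
time: 20.18
eef_pos: [489.6, 185.8, 12.8]
eef_rot: [[0.998, 0.057, -0.0], [0.057, -0.998, -0.0], [-0.0, 0.0, -1.0]]
wrist_force: [0.5, -0.5, 0.9]
opening: 0.651
grip_force: 0.0
time: 20.6
eef_pos: [419.5, 181.5, 58.1]
eef_rot: [[0.998, 0.058, -0.003], [0.058, -0.998, -0.001], [-0.003, 0.001, -1.0]]
wrist_force: [1.2, 0.8, -0.3]
opening: -0.002
grip_force: 0.0
time: 20.93
eef_pos: [423.5, 181.9, 12.2]
eef_rot: [[0.998, 0.057, -0.003], [0.057, -0.998, -0.001], [-0.003, 0.001, -1.0]]
wrist_force: [0.6, 0.1, 0.6]
opening: -0.003
grip_force: 0.0
```

```bash
python3 -m creep '[[[10,0,0],0,0],[[22,0,0],0,0],[[34,0,0],0,0],[[45,0,0],0,0],[[55,0,0],0,0]]'; python3 -m creep '[[[5,0,0],0,0],[[10,0,0],0,0],[[12,0,0],0,0],[[12,0,0],0,0]]'; python3 -m creep '[[[1,0,0],0,0],[[2,0,0],0,0],[[2,0,0],0,0]]'
```

```text
time: 21.35
eef_pos: [480.6, 185.3, 14.3]
eef_rot: [[0.998, 0.057, 0.002], [0.057, -0.998, 0.0], [0.002, -0.0, -1.0]]
wrist_force: [-1.4, 1.5, 0.5]
opening: -0.001
grip_force: 0.7
time: 21.68
eef_pos: [491.1, 185.8, 13.0]
eef_rot: [[0.998, 0.057, 0.001], [0.057, -0.998, 0.0], [0.001, -0.0, -1.0]]
wrist_force: [0.3, 0.7, 0.0]
opening: -0.001
grip_force: 0.0
time: 21.93
eef_pos: [492.6, 185.9, 12.8]
eef_rot: [[0.998, 0.057, -0.0], [0.057, -0.998, -0.0], [-0.0, 0.0, -1.0]]
wrist_force: [-1.3, 0.4, 0.8]
opening: 0.003
grip_force: 0.4
```

```bash
python3 -m creep '[[[1,0,0],0,0],[[2,0,0],0,0],[[2,0,0],0,0]]'|grep -E 'pos|force'; python3 -m creep '[[[1,0,0],0,0],[[2,0,0],0,0],[[2,0,0],0,0]]'|grep -E 'pos|force'
python3 - <<'E'
from h import *
im,d=vision.capture('wrist'); save(im,'pics/w8.png')
E
```

```text
eef_pos: [493.0, 185.9, 12.7]
wrist_force: [-8.0, 0.5, 5.0]
grip_force: 4.1
eef_pos: [493.0, 185.8, 12.5]
wrist_force: [-16.4, 0.6, 11.0]
grip_force: 8.1
```

View pics/w8.png

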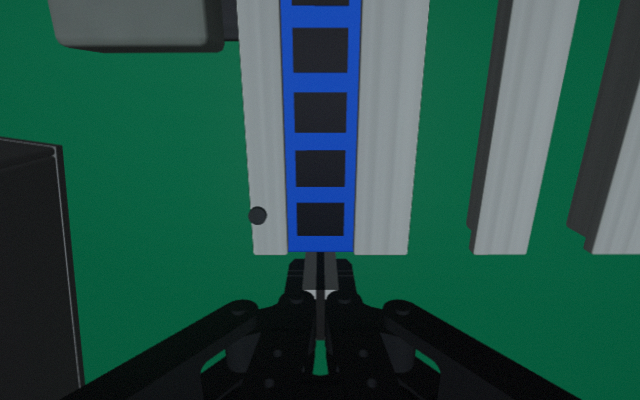

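The boat is in the lane with about 4 mm showing at the mouth (row ~252), and the force rises at contact, so it's home. On to boat two.

```bash
python3 -m creep '[[[-15,0,0],0,0],[[-25,0,-30],0,0.3],[[-25,0,-70],0,0.75],[[-25,0,-110],0,0.75],[[-25,0,-150],0,0.75]]'>/dev/null; python3 -m creep '[[[50,200,-50],-0.11,0.75],[[50,200,-50],-0.11,0.75],[[50,200,-50],-0.11,0.75],[[50,200,-50],-0.11,0.75],[[50,200,-50],-0.11,0.75]]'>/dev/null;python3 -m creep '[[[0,200,0],0,0.75],[[0,200,0],0,0.75],[[0,200,0],0,0.75],[[0,200,0],0,0.75],[[0,200,0],0,0.75]]'>/dev/null; python3 -m creep '[[[0,0,0],0,0.75]]'>/dev/null; python3 plan.py 440 -270 220 9.7
```

```text
t 23.8 pos [ 565.3 -209.9  211.1] psi 9.32 q6 54 open 0.753
shift [-133.3   39.    -8.9] spin -0.007
```

```bash
python3 -m creep '[[[-120,40,-9],-0.007,0.75],[[-120,40,-9],-0.007,0.75],[[-120,40,-9],-0.007,0.75],[[-120,40,-9],-0.007,0.75],[[-120,40,-9],-0.007,0.75]]'>/dev/null; python3 -m creep '[[[0,0,0],0,0.75]]'>/dev/null;python3 boats.py wrist top; python3 plan.py 432.5 -305.5 11 9.7
```

```text
wrist 448.3 -304.4 120 41 9.7 20.5 
wrist 443.8 -415.2 120 47 -6.4 20.4 
top 565.5 185.9 124 41 -0.1 22.1 
top 453.2 437.5 120 45 -0.7 25.6 
top 457.6 369.2 91 45 -5.5 25.4 
t 24.4 pos [ 453.9 -263.2  220.4] psi 10.02 q6 43 open 0.749
shift [-28.5  37.9 209.4] spin 0.005
```

```bash
python3 -m creep '[[[-28,39.5,40],0,0.75],[[-28,39.5,80],0,0.75],[[-28,39.5,120],0,0.75],[[-28,39.5,160],0,0.75],[[-28,39.5,185],0,0.75]]'>/dev/null;python3 -m creep '[[[0,0,15],0,0.75],[[0,0,24],0,0.75],[[0,0,24],0,0.75]]';python3 -m creep '[[[0,0,0],0,0.2],[[0,0,0],0,0.2],[[0,0,0],0,0.2],[[0,0,0],0,0.2],[[0,0,0],0,0.2]]'; python3 -m creep '[[[0,0,-40],0,0.2],[[0,0,-80],0,0.2],[[0,0,-120],0,0.2],[[0,0,-120],0,0.2]]';  python3 plan.py 500 -60 130 3.3
```

```text
time: 25.08
eef_pos: [432.5, -306.5, 9.7]
eef_rot: [[0.985, 0.174, -0.002], [0.174, -0.985, 0.002], [-0.002, -0.002, -1.0]]
wrist_force: [0.0, 0.1, 0.0]
opening: 0.749
grip_force: 0.0
time: 25.5
eef_pos: [433.0, -307.8, 13.1]
eef_rot: [[0.985, 0.173, 0.002], [0.173, -0.985, -0.002], [0.002, 0.002, -1.0]]
wrist_force: [1.7, 2.5, 8.6]
opening: 0.445
grip_force: 61.2
time: 25.83
eef_pos: [434.3, -309.2, 138.8]
eef_rot: [[0.985, 0.173, 0.008], [0.173, -0.985, -0.008], [0.007, 0.009, -1.0]]
wrist_force: [0.7, -0.7, -0.7]
opening: 0.447
grip_force: 61.2
t 25.8 pos [ 434.3 -309.2  138.8] psi 9.97 q6 37 open 0.447
shift [ 107.8 -234.1    7.5] spin 0.116
```

```bash
python3 -m creep '[[[90,-185,0],0.116,0.2],[[90,-185,0],0.116,0.2],[[90,-185,0],0.116,0.2],[[90,-185,0],0.116,0.2],[[90,-185,0],0.116,0.2]]'>/dev/null;python3 -m creep '[[[0,-190,0],0,0.2],[[0,-190,0],0,0.2],[[0,-190,0],0,0.2],[[0,-190,0],0,0.2],[[0,-190,0],0,0.2]]'>/dev/null;python3 -m creep '[[[0,0,0],0,0.2]]'>/dev/null; python3 plan.py 426.8 132.3 55 3.3
```

```text
t 26.8 pos [477.3  83.7 132. ] psi 3.54 q6 89 open 0.445
shift [-47.5 -51.6  76.9] spin 0.004
```

```bash
python3 -m creep '[[[-47.5,-50,0],0,0.2],[[-47.5,-50,0],0,0.2],[[-47.5,-50,60],0,0.2],[[-47.5,-50,75],0,0.2],[[-47.5,-50,75],0,0.2]]'>/dev/null;python3 -m creep '[[[0,0,20],0,0.2],[[0,0,37],0,0.2],[[0,0,37],0,0.2],[[0,0,37],0,0.2]]'|grep -E 'pos|for'; python3 plan.py 426.8 132.3 14 3.3; python3 tilt.py; python3 hold.py pics/w9.png
```

```text
eef_pos: [427.9, 126.7, 20.4]
wrist_force: [0.1, -0.1, -1.0]
grip_force: 61.2
t 27.5 pos [427.9 126.7  20.4] psi 3.27 q6 95 open 0.443
shift [-0.8 -5.6  6.4] spin -0.0
TCP [428.2 126.9  20.8] boat rect ((442.8420715332031, 126.97382354736328), (119.33280181884766, 39.672569274902344), 3.8147048950195312)
slope dz/dx,dz/dy [-0.008  0.001] top at TCP rel 7.2
x 400.9 ymid 124.4 w 38.8
x 443.0 ymid 126.7 w 39.5
x 485.2 ymid 129.6 w 38.7
x range 382.8420412243941 503.2400956737345
521.2 184.8 43 32 -86.9 20.4 edge
451.9 128.3 199 106 -86.7 67.3 edge
wall [521.  206.5] [25.7 13.6] 3.4
wall [523.4 161.9] [25.5 21.5] 3.2
wall [526.1 113.5] [25.5 21.5] 3.3
wall [529.1  64.9] [25.6 21.6] 3.4
wall [531.7  20.6] [26.  13.5] 3.6
```

```bash
python3 -m creep '[[[-1,-6,3],0,0.2],[[-1,-6,6],0,0.2],[[-1,-6,6],0,0.2]]'|grep -E 'pos|for'; python3 tilt.py; python3 hold.py pics/w10.png
```

```text
eef_pos: [426.3, 133.4, 13.7]
wrist_force: [0.3, 0.3, -0.8]
grip_force: 61.2
TCP [426.3 133.3  13.7] boat rect ((441.2475891113281, 133.55734252929688), (119.21912384033203, 39.83047103881836), 3.5479695796966553)
slope dz/dx,dz/dy [-0.007  0.002] top at TCP rel 7.6
x 399.2 ymid 131.0 w 38.7
x 441.4 ymid 133.3 w 39.6
x 483.6 ymid 136.4 w 38.9
x range 381.1658976276673 501.6722148201739
519.7 185.0 43 29 -86.9 20.4 edge
448.7 133.8 203 108 -86.7 57.9 edge
wall [519.3 206.4] [22.6 13.6] 3.4
wall [521.8 161.8] [22.5 21.5] 3.4
wall [524.6 113.5] [22.5 21.5] 3.1
wall [527.5  65. ] [22.6 21.6] 3.6
```

```bash
python3 -m creep '[[[4,0.5,-0.5],0,0.2],[[12,0.5,-0.5],0,0.2],[[22,0.5,-0.5],0,0.2],[[22,0.5,-0.5],0,0.2]]'|grep -E 'pos|for'; python3 -m creep '[[[6,0,0],0,0.2],[[12,0,0],0,0.2],[[18,0,0],0,0.2],[[23,0,0],0,0.2],[[23,0,0],0,0.2]]'|grep -E 'pos|for';python3 -m creep '[[[6,0,0],0,0.2],[[12,0,0],0,0.2],[[18,0,0],0,0.2],[[22,0,0],0,0.2],[[22,0,0],0,0.2]]'|grep -E 'pos|for|open'
```

```text
eef_pos: [451.0, 133.9, 14.2]
wrist_force: [-0.1, 0.3, -1.1]
grip_force: 61.2
eef_pos: [472.5, 135.2, 14.0]
wrist_force: [0.5, -0.3, -0.7]
grip_force: 61.2
eef_pos: [494.2, 136.5, 14.0]
wrist_force: [-0.6, 0.2, -1.1]
opening: 0.442
grip_force: 61.2
```

```bash
python3 -m creep '[[[0,0,0],0,0.65],[[0,0,0],0,0.65],[[0,0,0],0,0.65],[[0,0,0],0,0.65]]' >/dev/null; python3 -m creep '[[[0,0,-30],0,0.4],[[-5,0,-45],0,0],[[-45,0,-45],0,0],[[-66,0,-45],0,0],[[-66,0,-45],0,0]]'>/dev/null; python3 -m creep '[[[0,0,15],0,0],[[0,0,45],0,0],[[0,0,45],0,0],[[0,0,45],0,0]]'|grep -E 'pos|for';python3 -m creep '[[[10,0,0],0,0],[[22,0,0],0,0],[[34,0,0],0,0],[[45,0,0],0,0],[[55,0,0],0,0]]'|grep -E 'pos|for'; python3 -m creep '[[[5,0,0],0,0],[[9,0,0],0,0],[[11,0,0],0,0],[[11,0,0],0,0]]'|grep -E 'pos|for'; python3 -m creep '[[[1,0,0],0,0],[[2,0,0],0,0],[[2,0,0],0,0]]'|grep -E 'pos|for'
```

```text
eef_pos: [426.9, 132.5, 13.4]
wrist_force: [-0.7, 0.7, -0.4]
grip_force: 0.0
eef_pos: [484.1, 135.9, 15.6]
wrist_force: [-0.4, 0.6, 1.3]
grip_force: 0.7
eef_pos: [493.4, 136.5, 14.2]
wrist_force: [0.8, 0.1, 0.5]
grip_force: 0.0
eef_pos: [495.0, 136.5, 14.0]
wrist_force: [-0.5, -0.5, 1.1]
grip_force: 0.3
```

```bash
python3 -m creep '[[[1,0,0],0,0],[[2,0,0],0,0],[[2,0,0],0,0]]'|grep -E 'pos|for'; python3 -m creep '[[[1,0,0],0,0],[[2,0,0],0,0],[[2,0,0],0,0]]'|grep -E 'pos|for';  python3 -m creep '[[[-15,0,0],0,0],[[-25,0,-30],0,0.3],[[-25,0,-70],0,0.75],[[-25,0,-110],0,0.75],[[-25,0,-150],0,0.75]]'>/dev/null; python3 -m creep '[[[50,200,-50],0.16,0.75],[[50,200,-50],0.16,0.75],[[50,200,-50],0.16,0.75],[[50,200,-50],0.16,0.75],[[50,200,-50],0.16,0.75]]'>/dev/null;python3 -m creep '[[[0,200,0],0,0.75],[[0,200,0],0,0.75],[[0,200,0],0,0.75],[[0,200,0],0,0.75],[[0,200,0],0,0.75]]'>/dev/null; python3 -m creep '[[[0,0,0],0,0.75]]'>/dev/null; python3 plan.py 450 -380 220 -6.4; python3 boats.py wrist top
```

```text
eef_pos: [495.8, 136.6, 13.9]
wrist_force: [-6.5, 0.2, 4.7]
grip_force: 3.4
eef_pos: [495.9, 136.6, 13.8]
wrist_force: [-14.2, -1.1, 9.9]
grip_force: 7.2
t 33.0 pos [ 513.6 -262.3  212.9] psi -6.1 q6 63 open 0.751
shift [-50.7 123.8  -6.9] spin 0.005
wrist 445.4 -415.6 122 46 -6.4 20.3 
top 566.5 164.7 126 89 2.6 22.0 
top 453.2 437.5 120 45 -0.7 25.6 
top 457.6 369.2 91 45 -5.5 25.6
```

```bash
python3 -m creep '[[[-50,124,-7],0.005,0.75],[[-50,124,-7],0.005,0.75],[[-50,124,-7],0.005,0.75],[[-50,124,-7],0.005,0.75],[[-50,124,-7],0.005,0.75]]'>/dev/null; python3 -m creep '[[[0,0,0],0,0.75],[[0,0,0],0,0.75]]'>/dev/null;python3 boats.py wrist; python3 plan.py 428.5 -416 11 -6.4
```

```text
wrist 443.9 -418.5 119 41 -6.3 20.5 
t 33.8 pos [ 452.7 -373.5  220.2] psi -6.03 q6 50 open 0.75
shift [-19.5  44.9 209.1] spin 0.006
```

```bash
python3 -m creep '[[[-19,45.8,40],0.005,0.75],[[-19,45.8,80],0.005,0.75],[[-19,45.8,120],0.005,0.75],[[-19,45.8,160],0.005,0.75],[[-19,45.8,185],0.005,0.75]]'>/dev/null;python3 -m creep '[[[0,0,15],0,0.75],[[0,0,24],0,0.75],[[0,0,24],0,0.75]]'|grep pos;python3 -m creep '[[[0,0,0],0,0.2],[[0,0,0],0,0.2],[[0,0,0],0,0.2],[[0,0,0],0,0.2],[[0,0,0],0,0.2]]'; python3 -m creep '[[[0,0,-40],0,0.2],[[0,0,-80],0,0.2],[[0,0,-120],0,0.2],[[0,0,-120],0,0.2]]';  python3 plan.py 500 -180 130 3.3
```

```text
eef_pos: [428.4, -417.2, 9.6]
time: 34.85
eef_pos: [428.8, -419.1, 13.1]
eef_rot: [[0.994, -0.112, 0.002], [-0.112, -0.994, -0.002], [0.002, 0.002, -1.0]]
wrist_force: [1.6, 2.4, 8.2]
opening: 0.442
grip_force: 61.1
time: 35.18
eef_pos: [430.0, -420.8, 139.4]
eef_rot: [[0.994, -0.112, 0.008], [-0.112, -0.994, -0.009], [0.009, 0.008, -1.0]]
wrist_force: [1.0, -0.5, -0.5]
opening: 0.444
grip_force: 61.1
t 35.2 pos [ 430.  -420.8  139.4] psi -6.41 q6 46 open 0.444
shift [  42.6 -247.1    7.6] spin -0.17
```

```bash
python3 -m creep '[[[42,-200,0],-0.17,0.2],[[42,-200,0],-0.17,0.2],[[42,-200,0],-0.17,0.2],[[42,-200,0],-0.17,0.2],[[42,-200,0],-0.17,0.2]]'>/dev/null;python3 -m creep '[[[12,-200,0],0,0.2],[[12,-200,0],0,0.2],[[12,-200,0],0,0.2],[[12,-200,0],0,0.2],[[12,-200,0],0,0.2]]'>/dev/null;python3 -m creep '[[[0,0,0],0,0.2],[[0,0,0],0,0.2]]'>/dev/null; python3 plan.py 429.6 83.6 55 3.3
```

```text
t 36.2 pos [492.7 -22.7 131.9] psi 3.51 q6 76 open 0.44
shift [ -56.6 -110.    76.7] spin 0.004
```

```bash
python3 -m creep '[[[-56.6,-110,0],0.003,0.2],[[-56.6,-110,0],0.003,0.2],[[-56.6,-110,0],0.003,0.2],[[-56.6,-110,40],0.003,0.2],[[-56.6,-110,76],0.003,0.2]]'>/dev/null;python3 -m creep '[[[0,0,20],0,0.2],[[0,0,36],0,0.2],[[0,0,36],0,0.2],[[0,0,36],0,0.2]]'|grep -E 'pos|for'; python3 plan.py 429.6 83.6 14 3.3; python3 tilt.py; python3 hold.py pics/w11.png
```

```text
eef_pos: [429.9, 81.5, 19.1]
wrist_force: [0.0, 0.6, -0.3]
grip_force: 61.1
t 36.9 pos [429.9  81.5  19.1] psi 3.07 q6 89 open 0.444
shift [-0.2 -2.1  5.1] spin -0.004
TCP [430.2  81.7  19.7] boat rect ((444.2808532714844, 81.67242431640625), (119.73392486572266, 39.75608444213867), 2.993161678314209)
slope dz/dx,dz/dy [-0.008  0.001] top at TCP rel 7.0
x 402.0 ymid 78.9 w 38.3
x 444.4 ymid 81.5 w 39.7
x 486.7 ymid 84.3 w 38.7
x range 383.87972417166196 504.88866205634
522.3 160.0 92 32 -87.3 20.4 edge
452.8 82.3 203 107 -87.0 64.3 edge
wall [523.2 161.5] [25.5 21.5] 3.3
wall [525.8 112.9] [24.9 21.5] 3.4
wall [528.5  64.6] [24.6 21.5] 3.2
wall [531.  20.] [24.7 13.6] 3.2
wall [515.5 199.3] [ 3.9 15.3] 77.1
```

```bash
python3 -m creep '[[[-2,-2.3,3],-0.003,0.2],[[-2,-2.3,5],-0.003,0.2],[[-2,-2.3,5],-0.003,0.2]]'|grep -E 'pos|for'; python3 tilt.py; python3 hold.py pics/w12.png|grep wall
```

```text
eef_pos: [427.7, 84.6, 14.4]
wrist_force: [0.2, -0.2, -1.3]
grip_force: 61.1
TCP [427.7  84.5  14.4] boat rect ((442.20135498046875, 84.7934799194336), (119.29307556152344, 39.616249084472656), 4.191595554351807)
slope dz/dx,dz/dy [-0.006  0.001] top at TCP rel 7.6
x 400.1 ymid 81.9 w 38.2
x 442.3 ymid 84.6 w 39.6
x 484.6 ymid 87.5 w 38.9
x range 381.99868233006714 502.6879635528338
wall [521.3 161.4] [21.4 21.6] 3.0
wall [524.1 112.8] [21.  21.5] 3.2
wall [526.9  64.5] [21.  21.5] 3.4
wall [529.4  19.9] [21.4 13.6] 3.3
```

```bash
python3 -m creep '[[[0,0.8,0],0,0.2],[[10,0.8,0],0,0.2],[[22,0.8,0],0,0.2],[[22,0.8,0],0,0.2]]'|grep -E 'pos|for'; python3 -m creep '[[[6,0,0],0,0.2],[[12,0,0],0,0.2],[[18,0,0],0,0.2],[[23,0,0],0,0.2],[[23,0,0],0,0.2]]'|grep -E 'pos|for';python3 -m creep '[[[6,0,0],0,0.2],[[12,0,0],0,0.2],[[18,0,0],0,0.2],[[24,0,0],0,0.2],[[24,0,0],0,0.2]]'|grep -E 'pos|for|open'
```

```text
eef_pos: [452.4, 85.0, 14.3]
wrist_force: [-0.8, 0.8, -1.1]
grip_force: 61.1
eef_pos: [473.7, 86.3, 14.1]
wrist_force: [-0.0, -0.5, -1.7]
grip_force: 61.1
eef_pos: [498.0, 87.7, 14.2]
wrist_force: [-0.6, -0.5, -1.0]
opening: 0.44
grip_force: 61.1
```

```bash
python3 -m creep '[[[0,0,0],0,0.65],[[0,0,0],0,0.65],[[0,0,0],0,0.65],[[0,0,0],0,0.65]]' >/dev/null; python3 -m creep '[[[0,0,-30],0,0.4],[[-5,0,-45],0,0],[[-45,0,-45],0,0],[[-66,0,-45],0,0],[[-66,0,-45],0,0]]'>/dev/null; python3 -m creep '[[[0,0,15],0,0],[[0,0,45],0,0],[[0,0,45],0,0],[[0,0,45],0,0]]'|grep -E 'pos|for';python3 -m creep '[[[10,0,0],0,0],[[22,0,0],0,0],[[34,0,0],0,0],[[45,0,0],0,0],[[54,0,0],0,0]]'|grep -E 'pos|for'; python3 -m creep '[[[5,0,0],0,0],[[9,0,0],0,0],[[11,0,0],0,0],[[11,0,0],0,0]]'|grep -E 'pos|for'; python3 -m creep '[[[1,0,0],0,0],[[2,0,0],0,0],[[2,0,0],0,0]]'|grep -E 'pos|for'
```

```text
eef_pos: [430.3, 83.8, 13.5]
wrist_force: [0.2, -1.5, 0.4]
grip_force: 0.0
eef_pos: [486.6, 87.1, 15.7]
wrist_force: [-1.0, -0.4, 0.2]
grip_force: 0.5
eef_pos: [495.8, 87.6, 14.3]
wrist_force: [0.3, -0.8, -0.3]
grip_force: 0.0
eef_pos: [497.4, 87.8, 14.1]
wrist_force: [-0.8, -0.6, 0.4]
grip_force: 0.2
```

```bash
python3 -m creep '[[[1,0,0],0,0],[[2,0,0],0,0],[[2,0,0],0,0]]'|grep -E 'pos|for'; python3 -m creep '[[[1,0,0],0,0],[[2,0,0],0,0],[[2,0,0],0,0]]'|grep -E 'pos|for';  python3 -m creep '[[[-15,0,0],0,0],[[-25,0,-30],0,0],[[-25,0,-70],0,0],[[-25,0,-110],0,0],[[-25,0,-150],0,0]]'>/dev/null; python3 -m creep '[[[0,-60,-90],0,0],[[0,-60,-90],0,0],[[0,-60,-90],0,0],[[0,-60,-90],0,0],[[0,-60,-90],0,0]]'; python3 boats.py wrist top
python3 - <<'E'
from h import *
im,d=vision.capture('wrist'); save(im,'pics/w13.png'); c=cam('wrist'); P=cloud(c,d)
for r in nets.spot_point('clamp_tip','wrist')[:2]: 
    u=np.round(r['xy']).astype(int); print(r, P[u[1],u[0]])
m=(abs(P[...,0]-600)<75)&(abs(P[...,1]-254)<40)&(P[...,2]>75)
Q=P[m]; print(len(Q),Q.min(0),Q.max(0)); t=Q[Q[:,2]>Q[:,2].max()-12]; print(t.mean(0))
E
```

```text
eef_pos: [498.5, 87.8, 14.0]
wrist_force: [-3.8, -0.3, 3.4]
grip_force: 2.5
eef_pos: [498.6, 87.9, 13.9]
wrist_force: [-13.5, -1.2, 9.2]
grip_force: 6.3
time: 41.97
eef_pos: [473.2, 147.0, 254.9]
eef_rot: [[0.998, 0.059, 0.002], [0.059, -0.998, 0.0], [0.002, -0.0, -1.0]]
wrist_force: [-0.7, -0.4, -0.1]
opening: 0.003
grip_force: 0.0
wrist 569.5 140.4 137 123 -86.6 20.5 
wrist 454.8 431.2 121 51 -0.5 24.0 
wrist 459.4 364.6 93 48 -5.5 24.1 
top 569.8 86.4 124 41 -0.7 22.3 
top 453.2 437.5 120 45 -0.7 25.5 
top 457.9 385.8 89 19 1.0 26.4 
{'xy': [191.7, 44.6], 'conf': 0.69} [578.74004299 248.10212845 116.07874647]
1043 [569.39846939 238.11112479  75.01294611] [601.69689395 262.74063777 117.86867094]
[581.19396265 249.23388037 112.35072046]
```

View pics/w13.png

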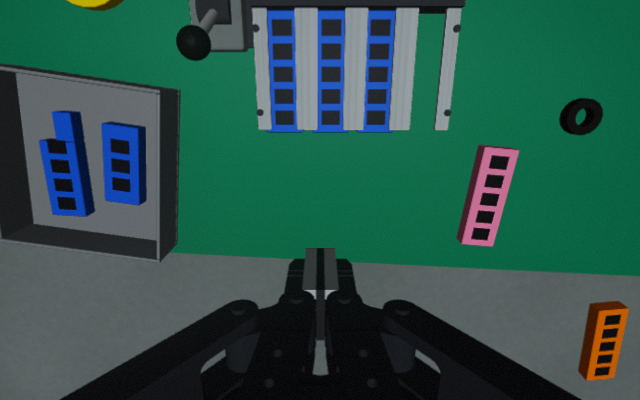

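All three sound boats are home and both odd ones are in the bin (65,165)/(125,165). The lever ball is at (193,43), about (582,250,106) in world. Now the lever.

```bash
python3 -m creep '[[[80,-98,0],0,0],[[80,-98,0],0,0],[[80,-98,0],0,0],[[80,-98,50],0,0],[[80,-98,50],0,0]]'>/dev/null; python3 -m creep '[[[0,0,0],0,0],[[0,0,0],0,0]]'>/dev/null; python3 plan.py 548 250.5 95 3.3
```

```text
t 42.8 pos [547.  248.  203.9] psi 3.27 q6 105 open 0.003
shift [  1.4  -2.5 108.9] spin -0.001
```

```bash
python3 -m creep '[[[0,-2.5,40],0,0],[[0,-2.5,80],0,0],[[0,-2.5,108],0,0],[[0,-2.5,108],0,0]]'|grep -E 'pos|for'; python3 -m creep '[[[6,0,0],0,0],[[12,0,0],0,0],[[18,0,0],0,0],[[24,0,0],0,0],[[30,0,0],0,0]]'|grep -E 'pos|for';python3 -m creep '[[[6,0,0],0,0],[[12,0,0],0,0],[[18,0,0],0,0],[[24,0,0],0,0],[[30,0,0],0,0]]'|grep -E 'pos|for'
```

```text
eef_pos: [545.5, 249.9, 93.1]
wrist_force: [-1.0, 0.7, -0.1]
grip_force: 0.0
eef_pos: [578.3, 253.2, 97.7]
wrist_force: [-1.8, 0.3, 1.1]
grip_force: 0.6
eef_pos: [607.7, 254.9, 96.0]
wrist_force: [-0.5, -0.3, 0.6]
grip_force: 0.4
```

```bash
python3 -m creep '[[[6,0,0],0,0],[[12,0,0],0,0],[[18,0,0],0,0],[[24,0,0],0,0],[[24,0,0],0,0]]'|grep -E 'pos|for';python3 -m creep '[[[3,0,0],0,0],[[6,0,0],0,0],[[6,0,0],0,0]]'|grep -E 'pos|for'; python3 -m creep '[[[3,0,0],0,0],[[6,0,0],0,0],[[6,0,0],0,0]]'|grep -E 'pos|for'
```

```text
eef_pos: [631.5, 256.2, 95.8]
wrist_force: [-0.0, -0.8, -0.7]
grip_force: 0.1
eef_pos: [632.5, 256.3, 95.6]
wrist_force: [-25.7, -2.0, 10.4]
grip_force: 12.7
eef_pos: [633.2, 256.3, 95.4]
wrist_force: [-53.6, -6.9, 25.4]
grip_force: 27.1
```

The lever is against its end stop. I'll back off and check.

```bash
python3 -m creep '[[[-20,0,0],0,0],[[-50,0,0],0,0],[[-80,0,0],0,0],[[-90,0,-40],0,0],[[-90,0,-80],0,0]]'>/dev/null; python3 -m creep '[[[-60,80,-90],0,0],[[-60,80,-90],0,0],[[-60,80,-90],0,0],[[-60,80,-90],0,0],[[-60,80,-90],0,0]]'; python3 -m creep '[[[0,0,0],0,0],[[0,0,0],0,0],[[0,0,0],0,0]]'
python3 - <<'E'
from h import *
im,d=vision.capture('wrist'); save(im,'pics/w14.png'); c=cam('wrist'); P=cloud(c,d)
m=(abs(P[...,0]-630)<75)&(abs(P[...,1]-254)<40)&(P[...,2]>75)
Q=P[m]; print(len(Q),Q.min(0),Q.max(0)); print(Q[Q[:,2]>Q[:,2].max()-12].mean(0))
E
python3 boats.py top
```

```text
time: 45.67
eef_pos: [498.0, 167.4, 268.8]
eef_rot: [[0.998, 0.056, 0.005], [0.056, -0.998, 0.001], [0.005, -0.0, -1.0]]
wrist_force: [1.2, 0.1, 0.1]
opening: -0.005
grip_force: 0.0
time: 45.92
eef_pos: [498.1, 169.1, 264.7]
eef_rot: [[0.998, 0.058, -0.002], [0.058, -0.998, -0.0], [-0.002, 0.0, -1.0]]
wrist_force: [0.2, 0.0, 0.4]
opening: 0.0
grip_force: 0.0
161 [634.85164805 249.80947046  75.00154432] [645.55954382 259.56276601  90.40087888]
[641.41825624 253.97482885  83.39426079]
top 568.8 115.4 126 93 2.6 22.2 
top 452.8 438.8 121 44 1.3 25.7
```

View pics/w14.png

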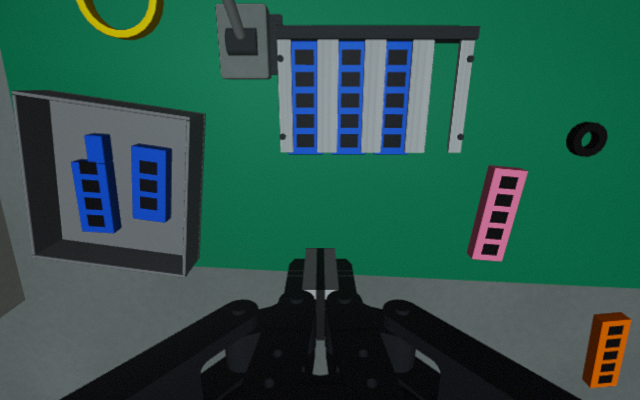

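Run:
```python
from h import *
for n in('scene','top'):
    im,d=vision.capture(n); c=cam(n); P=cloud(c,d)
    m=(abs(P[...,0]-635)<60)&(abs(P[...,1]-256)<25)&(P[...,2]>85)&(P[...,2]<140)&(im.max(2)<90)
    Q=P[m]; print(n,len(Q)); 
    if len(Q): print(Q.min(0).round(),Q.max(0).round(),Q.mean(0).round(1))
```

```text
scene 70
[645. 238. 100.] [667. 264. 118.] [656.2 249.2 110. ]
top 11
[656. 249. 111.] [663. 263. 118.] [660.2 255.9 114.4]
```

The ball went from x≈582 to x≈658, roughly symmetric about the pivot at 618, which is about 1.0 rad. Handing in.

```bash
python3 -c "
from rig import env
print(env.close_job())"
```

```text
the job is handed in; nothing more can be done
None
```

I've handed the job in: the three sound boats are home in their own lanes, the short and chipped boats are in the reject bin, and the clamp lever is thrown fully over (about 1.0 rad). That is from my own camera and force checks; the hand-in returned no verdict.

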